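Reset the portion counter with a fingertip

TASK

Reset the portion counter with the round-topped tabs for the new day: with a light fingertip, follow its curved row from the left end to the right end so that the tabs tip over to the right one after another, until all five lie over. Only touch the tabs: do not lift the counter or shove it along, and leave the counter with the square-topped tabs and everything else as it is.

Things in the scene. Friction and masses are not known exactly. Their poses are not given: they have to be found in the camera images.
- round_rail: counter to reset: loose flat horseshoe-shaped wooden rail (0.95 kg, 46 wide, 16 high, 295 x 120 mm overall) with a curved row of five white ROUND-topped tabs. Its middle line is an arc of 150 mm radius about x = -128 mm, y = 0 of its frame, bulging to +x, away from the robot (yaw within 0.35 rad). Origin on its underside, 22 mm short in x of the middle tab; +y to the left end
- square_rail: the other counter, to be left alone: a rail of the same size and frame as round_rail, but its five white tabs have SQUARE tops. Either rail may stand left or right
- round_1_hinge (a point): middle of the hinge pin of the first (leftmost) round tab, 23 mm above the counter. The pin is level and lies across the rail, so the tab swings along the row. Tabs stand 59 mm apart along the arc; each is 30 mm wide across the row, 5 mm thick, its top 36 mm from the pin. Steel ears beside the pin reach 27 mm above the counter
- round_2_hinge (a point): middle of the hinge pin of the second round tab, 23 mm above the counter. The pin is level and lies across the rail, so the tab swings along the row. Tabs stand 59 mm apart along the arc; each is 30 mm wide across the row, 5 mm thick, its top 36 mm from the pin. Steel ears beside the pin reach 27 mm above the counter
- round_3_hinge (a point): middle of the hinge pin of the third (middle) round tab, 23 mm above the counter. The pin is level and lies across the rail, so the tab swings along the row. Tabs stand 59 mm apart along the arc; each is 30 mm wide across the row, 5 mm thick, its top 36 mm from the pin. Steel ears beside the pin reach 27 mm above the counter
- round_4_hinge (a point): middle of the hinge pin of the fourth round tab, 23 mm above the counter. The pin is level and lies across the rail, so the tab swings along the row. Tabs stand 59 mm apart along the arc; each is 30 mm wide across the row, 5 mm thick, its top 36 mm from the pin. Steel ears beside the pin reach 27 mm above the counter
- round_5_hinge (a point): middle of the hinge pin of the fifth (rightmost) round tab, 23 mm above the counter. The pin is level and lies across the rail, so the tab swings along the row. Tabs stand 59 mm apart along the arc; each is 30 mm wide across the row, 5 mm thick, its top 36 mm from the pin. Steel ears beside the pin reach 27 mm above the counter
- round_1 (a joint): angle of the first (leftmost) round tab: 0 upright, negative leans to the row's left end, positive to its right. It starts leaning left, at about -0.3 (its stop; top 11 mm left of the pin, 57 mm above the counter), swings very freely (under 0.5 N), falls by its own weight once past upright and rests on its right stop at 1.13 (highest edge then 41 mm above the counter)
- round_2 (a joint): angle of the second round tab: 0 upright, negative leans to the row's left end, positive to its right. It starts leaning left, at about -0.3 (its stop; top 11 mm left of the pin, 57 mm above the counter), swings very freely (under 0.5 N), falls by its own weight once past upright and rests on its right stop at 1.13 (highest edge then 41 mm above the counter)
- round_3 (a joint): angle of the third (middle) round tab: 0 upright, negative leans to the row's left end, positive to its right. It starts leaning left, at about -0.3 (its stop; top 11 mm left of the pin, 57 mm above the counter), swings very freely (under 0.5 N), falls by its own weight once past upright and rests on its right stop at 1.13 (highest edge then 41 mm above the counter)
- round_4 (a joint): angle of the fourth round tab: 0 upright, negative leans to the row's left end, positive to its right. It starts leaning left, at about -0.3 (its stop; top 11 mm left of the pin, 57 mm above the counter), swings very freely (under 0.5 N), falls by its own weight once past upright and rests on its right stop at 1.13 (highest edge then 41 mm above the counter)
- round_5 (a joint): angle of the fifth (rightmost) round tab: 0 upright, negative leans to the row's left end, positive to its right. It starts leaning left, at about -0.3 (its stop; top 11 mm left of the pin, 57 mm above the counter), swings very freely (under 0.5 N), falls by its own weight once past upright and rests on its right stop at 1.13 (highest edge then 41 mm above the counter)
- square_1 (a joint): angle of the first (leftmost) square tab: 0 upright, negative leans to the row's left end, positive to its right. It starts leaning left, at about -0.3 (its stop; top 11 mm left of the pin, 57 mm above the counter), swings very freely (under 0.5 N), falls by its own weight once past upright and rests on its right stop at 1.13 (highest edge then 41 mm above the counter)
- square_2 (a joint): angle of the second square tab: 0 upright, negative leans to the row's left end, positive to its right. It starts leaning left, at about -0.3 (its stop; top 11 mm left of the pin, 57 mm above the counter), swings very freely (under 0.5 N), falls by its own weight once past upright and rests on its right stop at 1.13 (highest edge then 41 mm above the counter)
- square_3 (a joint): angle of the third (middle) square tab: 0 upright, negative leans to the row's left end, positive to its right. It starts leaning left, at about -0.3 (its stop; top 11 mm left of the pin, 57 mm above the counter), swings very freely (under 0.5 N), falls by its own weight once past upright and rests on its right stop at 1.13 (highest edge then 41 mm above the counter)
- square_4 (a joint): angle of the fourth square tab: 0 upright, negative leans to the row's left end, positive to its right. It starts leaning left, at about -0.3 (its stop; top 11 mm left of the pin, 57 mm above the counter), swings very freely (under 0.5 N), falls by its own weight once past upright and rests on its right stop at 1.13 (highest edge then 41 mm above the counter)
- square_5 (a joint): angle of the fifth (rightmost) square tab: 0 upright, negative leans to the row's left end, positive to its right. It starts leaning left, at about -0.3 (its stop; top 11 mm left of the pin, 57 mm above the counter), swings very freely (under 0.5 N), falls by its own weight once past upright and rests on its right stop at 1.13 (highest edge then 41 mm above the counter)
- brass_weight_1: brass scale weight with a knob, a bystander: 44 mm wide, 50 mm tall, standing near the middle inside the curve of round_rail, loose; origin under its centre
- brass_weight_2: brass scale weight with a knob, a bystander: 34 mm wide, 40 mm tall, standing inside the curve of square_rail, loose; origin under its centre
- brass_weight_3: brass scale weight with a knob, a bystander: 27 mm wide, 32 mm tall, standing between the two rails, loose; origin under its centre
- card_glass: price card on a round black foot, 80 x 104 x 130 mm tall, a loose bystander behind the rails; origin under its centre

How it is judged:
By the outcome, as a careful person would: the job done as asked, in the order asked, and still so for the second after the job is handed in, with the robot touching nothing.
It also fails if it takes over 42 s, if anything falls off the work surface, if the arm or the gripper's body presses on something with over 40 N, if the wrist force passes 120 N, or if a joint passes its speed limit or range.

ROBOT

A 7-joint arm with a two-finger parallel gripper is mounted at the origin on a cart in front of the work surface, level with it; the furniture and walls round the work are solid. World frame = base frame: x ahead of the robot, y to its left, z up, the work surface at z = 0. Lengths are in m, angles in degrees, forces in N, time in s.
With the tool pointing down it reaches from about 0.35 to 0.775 m from the base axis. Payload 3.1 kg.
Tool frame: the origin (TCP) lies at the very end of the fingers, on their centre line; the grasp point (between the pads) lies 19 mm behind it (bot.tcp_to_grasp is the distance from the TCP to the grasp point, in m); z points along the fingers, y is the line along which they close (so a half turn about z gives the same grasp; the last joint's range is limited). The gripper opens to 85 mm and grips with 20 to 120 N. Pads are 22 mm wide; open, the fingers measure 114 mm over their backs; the gripper's body (76 mm by 85 mm) begins 54 mm behind the grasp point. The pads swing forward as they close: fully open they stand 13 mm farther back than shut.
Start: joints at [71.694, 17.813, 0.802, 86.603, -0.252, 75.585, -1.558], TCP at [0.151, -0.529, 0.231] pointing down, gripper open.
Joint ranges: [-154.91, 154.91], [-16.99, 109.72], [-72.82, 74.43], [7.12, 147.25], [-82.49, 262.49], [11.32, 116.49], [-174.64, 174.64]. Speed limits (degrees/s): [159.86, 159.86, 180, 180, 180, 180, 180].

INTERFACE

Orientations are given as [roll, pitch, yaw] about the fixed x, y, z axes, in that order (R = Rz(yaw) Ry(pitch) Rx(roll)).
In Python, from station import bot gives the robot as it stands.
- The arm moves only by the tool play_rows, never from a script. Its argument "series" is a list that holds one entry, the list of rows, each a list of 6 numbers: the shift along the world's x, y, z in cm, then the turn, a rotation vector about the world's x, y, z in degrees. A call has 1 to 10 rows; each row shifts and turns the commanded pose from where the row before left it; what a row does not reach is not made up. A row lasts 1/8 s, in which the tool goes at most 62.5 mm and 10.7 degrees, less where a joint would pass 70% of its speed; a pose out of reach is approached as far as the arm can. A call is refused whole if a number of a shift passes 6.25 or a number of a turn 10.7, either way. A call with a gripper value outside its range is refused whole. "grip" is the closure, from 0 (fully open) to 1 (shut), set as the call begins (left out, the last holds). The fingers move at their own pace and stop on an object; "newtons" is the grip in N (left out, the last holds). Time passes only in rows, so rows that do not move let the fingers close. It gives the time, the measured TCP pose, the force, the opening and the grip force at its end, in the units of the state.
- bot.get_obs(): the state, without advancing time (a new reading comes with each control period).
- bot.capture(name): name is "scene" or "top" or "wrist"; returns a dict with "frame" (384x512x3 uint8, blue, green, red), "fovy" (degrees; the focal length in pixels is half the picture's height over the tangent of half this angle, whatever the lens; pixels are square), "cx", "cy" (the principal point, pixels), "world_from_camera" (4x4, takes a point from camera to world coordinates). Camera axes: x right, y down, z forward; pixel columns grow to the right and rows downward; lengths in m; the calibration is good to about 2 mm. A picture is of the moment at which its call begins. There is no depth.
- bot.job_done(): hands the job in; it is judged then, once.
Trained networks look in the newest picture that a camera, given by its name, has taken for a name from the list of things; names that differ only in an ending like _2 or _b are one class to them, and where a whole thing is asked for, a point or a joint stands for the part that bears it (a point fixed in the world has none). Each returns a list of dicts, best first, with "score" (0 to 1); they miss things now and then, are a little off and sometimes report something else, mostly with a low value. They report only what shows in the picture. A call takes as long as a camera call.
- bot.silhouettes(thing, camera): "region" (384x512 bool, what is visible of it).
- bot.landmark_of(thing, camera): "xyz" ([x, y, z] in m, in the coordinates of the camera as it stood for that picture, good to about 4 mm: a listed point, or the origin of a listed thing).
The state is a dict: "t": time; "qpos": joint angles; "qd": joint speeds; "joint_torque": joint torques, N m; "position": TCP position; "tool_rot": TCP orientation; "wrist_force": force on the tool from outside, world axes, zero at the start; "torque": the same for the moment, N m; "finger_gap": finger opening in m; "finger_force": force on a finger pad.
Only numpy, scipy, OpenCV 4.12 (cv2) and the standard library are available. Lean on these libraries where they do the work, as an engineer would, in place of code of your own. Each camera call takes 0.05 s, during which the arm holds its last target. There are 200 camera calls.

## Working session

There is one attempt and no reset: what is moved stays moved. The work goes in short steps, Python scripts to look and compute and a tool call to move; the robot and the scene stay as the last step left them, time stands still between calls to the robot, and variables do not carry over. Pictures are saved under pics/ and viewed, at most 10 in all, crops included, and the job is handed in when it is done.

Besides the shell and the picture viewer there is one more tool, called after "Request:" by a JSON object that holds its "api" and its "payload", one argument or row to a line. play_rows: Moves the arm, as the interface text tells. Its arguments: {"type":"object","properties":{"series":{"type":"array"},"grip":{"type":"number"},"newtons":{"type":"number"}},"required":["series"]}

```bash
mkdir -p pics; cat > h.py <<'E'
import numpy as np, cv2
from station import bot
def look(cam,things):
    c=bot.capture(cam); T=np.array(c["world_from_camera"]); out={}
    for n in things:
        out[n]=[(round(d["score"],2),(T[:3,:3]@np.array(d["xyz"])+T[:3,3]).round(4)) for d in bot.landmark_of(n,cam)]
    return c,out
E
python3 - <<'E'
from h import *
o=bot.get_obs(); print(o["t"],o["position"],o["tool_rot"])
ims=[]
for cam in ("scene","top"):
    c,out=look(cam,["round_rail","square_rail"]+[f"round_{i}_hinge" for i in range(1,6)]+["brass_weight_1","card_glass"])
    print(cam); [print(k,v) for k,v in out.items()]
    cv2.imwrite(f"pics/{cam}0.png",c["frame"])
E
```

```text
0.0 [ 0.15063556 -0.52820492  0.23019913] [-1.79862061e+02  6.49030785e-03  1.59201117e+01]
scene
round_rail [(0.43, array([ 0.5378, -0.3599,  0.022 ]))]
square_rail [(0.8, array([ 0.5911,  0.2052, -0.0013])), (0.5, array([ 0.5681, -0.3036,  0.0235]))]
round_1_hinge [(0.7, array([ 0.5205, -0.1469,  0.0214]))]
round_2_hinge [(0.61, array([ 0.5598, -0.1903,  0.0198]))]
round_3_hinge [(0.83, array([ 0.5722, -0.2464,  0.0206])), (0.58, array([ 0.5706, -0.3073,  0.0189]))]
round_4_hinge [(0.96, array([ 0.5701, -0.3054,  0.0224]))]
round_5_hinge [(0.59, array([ 0.5394, -0.3613,  0.0256]))]
brass_weight_1 [(0.87, array([ 0.5081,  0.2334, -0.0006])), (0.67, array([0.554 , 0.005 , 0.0008])), (0.59, array([ 0.57  , -0.2482,  0.0222]))]
card_glass [(0.82, array([ 0.7255, -0.1225,  0.0016])), (0.32, array([ 0.5689, -0.3091,  0.0257]))]
top
round_rail [(0.83, array([ 5.513e-01, -2.528e-01, -1.000e-04]))]
square_rail [(0.91, array([5.829e-01, 2.057e-01, 4.000e-04]))]
round_1_hinge [(0.93, array([ 0.5214, -0.1475,  0.0247]))]
round_2_hinge [(0.98, array([ 0.5545, -0.1959,  0.025 ]))]
round_3_hinge [(0.94, array([ 0.576 , -0.2515,  0.0247]))]
round_4_hinge [(0.83, array([ 0.5628, -0.3075,  0.0193])), (0.62, array([ 0.5302, -0.3558,  0.021 ])), (0.39, array([5.866e-01, 2.080e-01, 5.000e-04]))]
round_5_hinge [(0.69, array([ 0.5326, -0.3595,  0.0209])), (0.19, array([ 0.5206, -0.1456,  0.0244]))]
brass_weight_1 [(0.67, array([ 0.4684, -0.2388, -0.0038])), (0.52, array([5.068e-01, 2.231e-01, 5.000e-04])), (0.45, array([ 5.519e-01,  2.000e-03, -5.000e-04]))]
card_glass [(0.58, array([ 0.7268, -0.1235, -0.0024]))]
```

View pics/scene0.png

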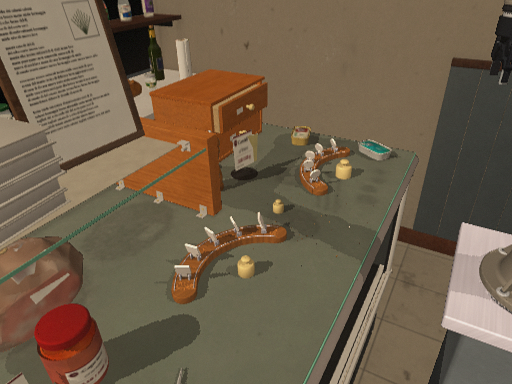

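View pics/top0.png

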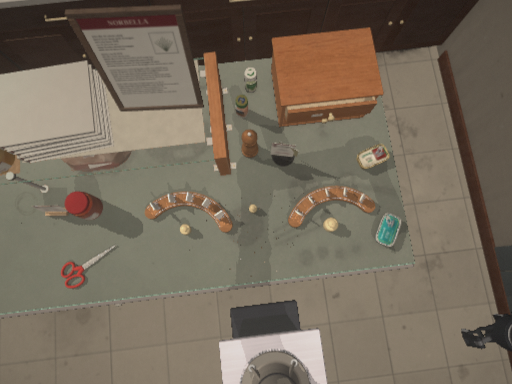

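```bash
cat > fit.py <<'E'
from h import *
from scipy.optimize import least_squares
S=[np.array(p) for p in ([.5205,-.1469],[.5598,-.1903],[.5722,-.2464],[.5701,-.3054],[.5394,-.3613])]
P=[np.array(p) for p in ([.5214,-.1475],[.5545,-.1959],[.576,-.2515],[.5628,-.3075],[.5326,-.3595])]
a=np.array([2,1,0,-1,-2])*59/150
M=np.c_[-.128+.15*np.cos(a),.15*np.sin(a)]
def tr(p,m): c,s=np.cos(p[2]),np.sin(p[2]); return m@np.array([[c,s],[-s,c]])+p[:2]
for D in ([S],[P],[S,P]):
    r=least_squares(lambda p:np.concatenate([(tr(p,M)-np.array(d)).ravel() for d in D]),[.55,-.25,0],loss="soft_l1",f_scale=.004)
    print(r.x.round(4),np.degrees(r.x[2])); print((r.fun.reshape(-1,2)*1000).round(1).tolist())
print(tr(r.x,M).round(4)); print("center",tr(r.x,np.array([[-.128,0]])))
E
python3 fit.py
```

```text
[ 0.5526 -0.2499  0.0931] 5.331508338878739
[[0.3, 0.7], [-2.0, -1.4], [2.3, -1.4], [-1.6, -0.7], [1.1, 3.6]]
[ 0.5494 -0.2524  0.0565] 3.237906386872102
[[-0.0, -0.1], [2.2, 1.5], [-4.6, 0.4], [0.4, -1.7], [0.8, -0.2]]
[ 0.5512 -0.2512  0.077 ] 4.414000777354461
[[0.5, -0.2], [-2.5, -2.8], [1.0, -3.2], [-3.9, -2.4], [-2.0, 2.5], [-0.4, 0.4], [2.8, 2.8], [-2.8, 1.9], [3.4, -0.3], [4.8, 0.7]]
[[ 0.521  -0.1471]
 [ 0.5573 -0.1931]
 [ 0.5732 -0.2496]
 [ 0.5662 -0.3078]
 [ 0.5374 -0.3588]]
center [[ 0.42359687 -0.26109962]]
```

Scene picture: the far rail (about 318,170, round tops) is the round one. The near one (230,255) has square tops. In the top picture the round rail is at (330,205), with weight 1 at (330,225) and the card at (283,152). The networks' hinge points agree with this, so I'll close the fingers and move near for a wrist look.

Request:
{"api": "play_rows", "payload": {
  "series": [
    [[3,2.8,0,0,0,0],[3,2.8,0,0,0,0],[3,2.8,0,0,0,0],[3,2.8,0,0,0,0],[3,2.8,0,0,0,0],[3,2.8,0,0,0,0],[3,2.8,0,0,0,0],[3,2.8,0,0,0,0],[3,2.8,0,0,0,0],[3,2.8,0,0,0,0]]
  ],
  "grip": 1,
  "newtons": 20
}}

```text
t: 2.25
position: [0.4518, -0.2481, 0.2315]
tool_rot: [180.0, -0.0, 15.9]
wrist_force: [0.7, -0.2, -0.2]
finger_gap: 0.0002
finger_force: 0.0
```

```bash
python3 - <<'E'
from h import *
o=bot.get_obs(); print(o["t"],o["position"],o["tool_rot"],o["finger_gap"],o["wrist_force"])
for cam in ("wrist","top"):
    c,out=look(cam,["round_rail"]+[f"round_{i}_hinge" for i in range(1,6)]+["brass_weight_1"])
    print(cam); [print(k,v) for k,v in out.items()]
    cv2.imwrite(f"pics/{cam}1.png",c["frame"])
E
```

```text
2.25 [ 0.4517527  -0.24805918  0.23146423] [ 1.79971936e+02 -1.23611201e-02  1.59082617e+01] 0.0001715167029898932 [ 0.74387702 -0.16978592 -0.21880033]
wrist
round_rail []
round_1_hinge [(0.68, array([ 0.5221, -0.1475,  0.0178]))]
round_2_hinge [(0.78, array([ 0.5578, -0.1937,  0.0214]))]
round_3_hinge [(0.7, array([ 0.5714, -0.249 ,  0.0213]))]
round_4_hinge [(0.74, array([ 0.5663, -0.3077,  0.0216]))]
round_5_hinge [(0.65, array([ 0.5391, -0.3623,  0.0241]))]
brass_weight_1 [(0.95, array([ 0.4671, -0.243 ,  0.0006])), (0.84, array([ 0.5528,  0.0057, -0.0014]))]
top
round_rail [(0.6, array([ 0.5499, -0.2531, -0.003 ]))]
round_1_hinge []
round_2_hinge [(0.79, array([ 0.5542, -0.1976,  0.0273]))]
round_3_hinge [(0.73, array([ 0.5742, -0.2514,  0.0246]))]
round_4_hinge []
round_5_hinge [(0.79, array([ 0.5327, -0.3546,  0.0194]))]
brass_weight_1 [(0.61, array([0.5077, 0.2257, 0.004 ])), (0.49, array([0.5831, 0.2076, 0.0023])), (0.48, array([ 4.675e-01, -2.393e-01, -1.000e-04])), (0.41, array([ 5.5e-01,  5.5e-03, -1.0e-04]))]
```

View pics/wrist1.png

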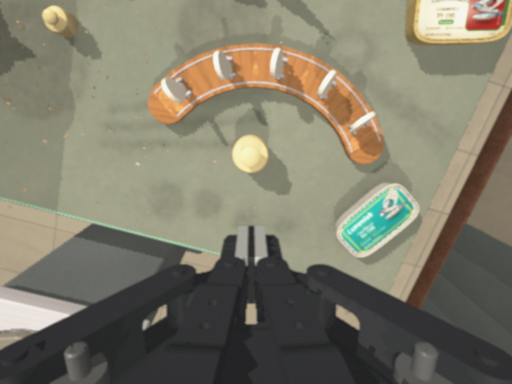

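The wrist picture shows the five round tabs at about (175,88), (222,65), (277,63), (327,84) and (362,122), with weight 1 at (250,154) inside the curve and a tub at (378,220). The hinges agree with the fit to about 2 mm. Next I'll move over the left end and descend.

Request:
{"api": "play_rows", "payload": {
  "series": [
    [[0.9,4.2,0,0,0,0],[0.9,4.2,0,0,0,0],[1.0,4.2,0,0,0,0],[0,0,0,0,0,0],[0,0,-4,0,0,0],[0,0,-4,0,0,0],[0,0,-4,0,0,0],[0,0,-2,0,0,0],[0,0,-1,0,0,0],[0,0,0,0,0,0]]
  ]
}}

```text
t: 4.3
position: [0.4786, -0.1235, 0.0811]
tool_rot: [-180.0, 0.0, 15.9]
wrist_force: [-0.5, -0.5, -0.2]
finger_gap: -0.0004
finger_force: 0.0
```

```bash
python3 - <<'E'
from h import *
o=bot.get_obs(); print(o["t"],o["position"],o["wrist_force"])
c,out=look("wrist",["round_1_hinge","round_2_hinge","round_3_hinge"]); print(out); cv2.imwrite("pics/wrist2.png",c["frame"])
p=o["position"][:2].copy(); C=np.array([.4236,-.2611])
th0=np.arctan2(*(p-C)[::-1]); r0=np.hypot(*(p-C)); print(th0,r0)
end=-.787+.077-.015/.15
th=np.linspace(th0,end,29); W=C+.15*np.c_[np.cos(th),np.sin(th)]
cur=p
for i,w in enumerate(W[1:]):
    d=((w-cur)*100).round(2); cur=cur+d/100; print(i,d.tolist(),w.round(3).tolist())
E
```

```text
4.3 [ 0.47863562 -0.12352192  0.08109981] [-0.52305448 -0.54573411 -0.20053305]
{'round_1_hinge': [(0.75, array([ 0.5236, -0.1476,  0.0194]))], 'round_2_hinge': [(0.64, array([ 0.56  , -0.1939,  0.0214]))], 'round_3_hinge': [(0.82, array([ 0.5731, -0.2491,  0.0211])), (0.3, array([ 0.4678, -0.2399, -0.0017]))]}
1.190262480419633 0.1481777595745417
0 [1.05, -0.26] [0.489, -0.126]
1 [0.94, -0.51] [0.499, -0.131]
2 [0.91, -0.56] [0.508, -0.137]
3 [0.87, -0.64] [0.516, -0.143]
4 [0.82, -0.69] [0.524, -0.15]
5 [0.76, -0.75] [0.532, -0.158]
6 [0.71, -0.8] [0.539, -0.166]
7 [0.66, -0.85] [0.546, -0.174]
8 [0.59, -0.89] [0.552, -0.183]
9 [0.52, -0.94] [0.557, -0.192]
10 [0.46, -0.97] [0.561, -0.202]
11 [0.38, -0.99] [0.565, -0.212]
12 [0.32, -1.03] [0.568, -0.222]
13 [0.24, -1.04] [0.571, -0.233]
14 [0.16, -1.06] [0.573, -0.243]
15 [0.09, -1.07] [0.573, -0.254]
16 [0.01, -1.07] [0.574, -0.265]
17 [-0.06, -1.07] [0.573, -0.275]
18 [-0.14, -1.06] [0.572, -0.286]
19 [-0.22, -1.05] [0.569, -0.297]
20 [-0.29, -1.03] [0.566, -0.307]
21 [-0.36, -1.01] [0.563, -0.317]
22 [-0.44, -0.98] [0.558, -0.327]
23 [-0.5, -0.95] [0.553, -0.336]
24 [-0.57, -0.9] [0.548, -0.345]
25 [-0.63, -0.87] [0.541, -0.354]
26 [-0.69, -0.82] [0.535, -0.362]
27 [-0.75, -0.76] [0.527, -0.37]
```

View pics/wrist2.png

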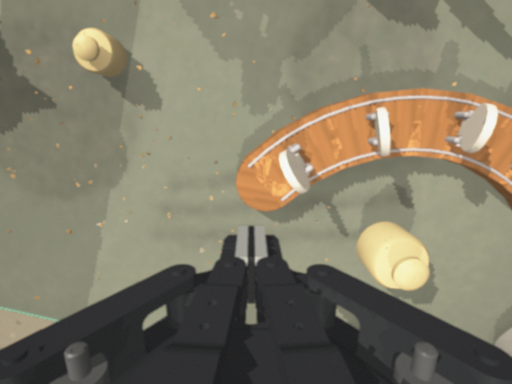

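The wrist picture shows the fingertips at (252,232), just short of the rail's left end, and tab 1 at (294,170). Next I'll descend to 48 mm and push tab 1.

Request:
{"api": "play_rows", "payload": {
  "series": [
    [[0,0,-2.3,0,0,0],[0,0,-1.0,0,0,0],[1.05,-0.26,0,0,0,0],[0.94,-0.51,0,0,0,0],[0.91,-0.56,0,0,0,0],[0.87,-0.64,0,0,0,0],[0.82,-0.69,0,0,0,0],[0,0,0,0,0,0],[0,0,0,0,0,0]]
  ]
}}

```text
t: 5.62
position: [0.5244, -0.1493, 0.0481]
tool_rot: [-180.0, 0.0, 15.9]
wrist_force: [-0.4, 0.5, 1.2]
finger_gap: -0.0002
finger_force: 0.0
```

```bash
python3 - <<'E'
from h import *
o=bot.get_obs(); print(o["t"],o["position"],o["wrist_force"])
c,out=look("wrist",["round_2_hinge","round_3_hinge"]); print(out); cv2.imwrite("pics/wrist3.png",c["frame"])
E
```

```text
5.625 [ 0.52439987 -0.14927949  0.04813396] [-0.43305316  0.48354254  1.21120433]
{'round_2_hinge': [(0.65, array([ 0.4675, -0.2378,  0.0005])), (0.56, array([ 0.5575, -0.197 ,  0.0238]))], 'round_3_hinge': [(0.69, array([ 0.5707, -0.2473,  0.0205]))]}
```

View pics/wrist3.png

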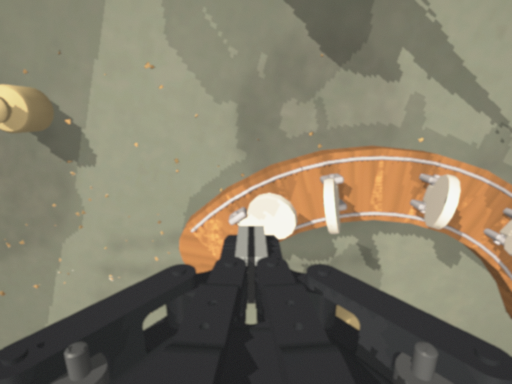

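Tab 1 has tipped: its disc lies flat at (272,216). Tabs 2 (332,203) and 3 (440,200) still stand. I'll follow on.

Request:
{"api": "play_rows", "payload": {
  "series": [
    [[0.76,-0.75,0,0,0,0],[0.71,-0.8,0,0,0,0],[0.66,-0.85,0,0,0,0],[0.59,-0.89,0,0,0,0],[0.52,-0.94,0,0,0,0],[0.46,-0.97,0,0,0,0],[0.38,-0.99,0,0,0,0],[0.32,-1.03,0,0,0,0],[0,0,0,0,0,0]]
  ]
}}

```text
t: 6.9
position: [0.5687, -0.2234, 0.0482]
tool_rot: [180.0, 0.0, 15.8]
wrist_force: [0.5, 0.4, -0.3]
finger_gap: -0.0006
finger_force: 0.0
```

Request:
{"api": "play_rows", "payload": {
  "series": [
    [[0.24,-1.04,0,0,0,0],[0.16,-1.06,0,0,0,0],[0.09,-1.07,0,0,0,0],[0.01,-1.07,0,0,0,0],[-0.06,-1.07,0,0,0,0],[0,0,0,0,0,0]]
  ]
}}

```text
t: 7.65
position: [0.5726, -0.2768, 0.0482]
tool_rot: [180.0, 0.0, 15.8]
wrist_force: [-0.9, 0.2, 0.0]
finger_gap: -0.0002
finger_force: 0.0
```

```bash
python3 - <<'E'
from h import *
o=bot.get_obs(); print(o["t"],o["position"],o["wrist_force"])
c,out=look("wrist",[f"round_{i}_hinge" for i in range(1,6)]); print(out); cv2.imwrite("pics/wrist4.png",c["frame"])
E
```

```text
7.65 [ 0.57257094 -0.27676741  0.04820142] [-0.87995482  0.22729691  0.03863018]
{'round_1_hinge': [(0.8, array([ 0.5277, -0.1501,  0.0196]))], 'round_2_hinge': [(0.8, array([ 0.5559, -0.1947,  0.0221]))], 'round_3_hinge': [(0.55, array([ 0.5711, -0.251 ,  0.0225]))], 'round_4_hinge': [(0.82, array([ 0.569 , -0.3075,  0.0232]))], 'round_5_hinge': [(0.81, array([ 0.5394, -0.3632,  0.0206]))]}
```

View pics/wrist4.png

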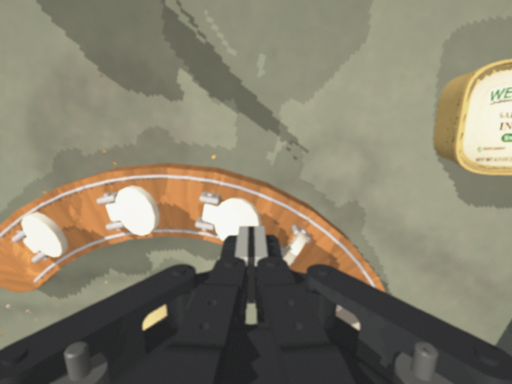

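Tabs 1–3 lie over, at (45,236), (135,210) and (237,217), and tab 4 at (297,245) still stands. The rail hasn't moved.

Request:
{"api": "play_rows", "payload": {
  "series": [
    [[-0.14,-1.06,0,0,0,0],[-0.22,-1.05,0,0,0,0],[-0.27,-1.03,0,0,0,0],[-0.34,-1.01,0,0,0,0],[-0.42,-0.98,0,0,0,0],[0,0,0,0,0,0]]
  ]
}}

```text
t: 8.7
position: [0.5582, -0.328, 0.0482]
tool_rot: [180.0, 0.1, 15.8]
wrist_force: [-0.2, -0.4, -0.5]
finger_gap: -0.0001
finger_force: 0.0
```

Request:
{"api": "play_rows", "payload": {
  "series": [
    [[-0.48,-0.95,0,0,0,0],[-0.55,-0.92,0,0,0,0],[-0.61,-0.88,0,0,0,0],[-0.66,-0.85,0,0,0,0],[-0.72,-0.8,0,0,0,0],[0,0,0,0,0,0],[0,0,0,0,0,0]]
  ]
}}

```text
t: 9.57
position: [0.5294, -0.3696, 0.0484]
tool_rot: [-180.0, -0.0, 15.9]
wrist_force: [-0.3, 0.2, -0.4]
finger_gap: -0.0003
finger_force: 0.0
```

Request:
{"api": "play_rows", "payload": {
  "series": [
    [[0,0,1.5,0,0,0],[0,0,3,0,0,0],[0,0,5,0,0,0],[0,0,5,0,0,0],[-1,1,4,0,0,0],[-3,3,0,0,0,0],[-3,3,0,0,0,0],[-2,2,0,0,0,0],[0,0,0,0,0,0]]
  ]
}}

```text
t: 10.7
position: [0.4388, -0.2781, 0.235]
tool_rot: [179.9, -0.1, 16.1]
wrist_force: [0.3, 0.5, -0.5]
finger_gap: -0.0003
finger_force: 0.0
```

```bash
python3 - <<'E'
from h import *
o=bot.get_obs(); print(o["t"],o["position"],o["wrist_force"])
c,out=look("wrist",[f"round_{i}_hinge" for i in range(1,6)]+["brass_weight_1"]); print(out); cv2.imwrite("pics/wrist5.png",c["frame"])
E
```

```text
10.7 [ 0.43878082 -0.27814417  0.23503192] [ 0.3139512   0.49270025 -0.53887627]
{'round_1_hinge': [(0.94, array([ 0.5229, -0.1452,  0.0204]))], 'round_2_hinge': [(0.79, array([ 0.5566, -0.1938,  0.0223])), (0.52, array([ 0.5675, -0.3064,  0.0225]))], 'round_3_hinge': [(0.73, array([ 5.551e-01, -2.553e-01,  2.000e-04]))], 'round_4_hinge': [(0.93, array([ 0.5665, -0.3078,  0.0232]))], 'round_5_hinge': [(0.71, array([ 0.5389, -0.3602,  0.0172]))], 'brass_weight_1': [(0.86, array([ 4.671e-01, -2.430e-01, -4.000e-04])), (0.7, array([ 5.558e-01,  5.800e-03, -4.000e-04]))]}
```

View pics/wrist5.png

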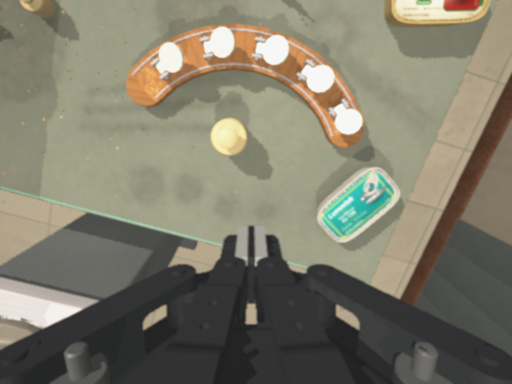

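All five discs lie over to the right, at (170,58), (221,42), (275,50), (320,78) and (348,121). The rail and weight 1 are where they were, and the arm is clear.

```bash
python3 -c "
from station import bot
print(bot.job_done())"
```

```text
the job is handed in; nothing more can be done
None
```

All five round tabs were tipped over to the right in order from left to right, with the round counter and the weight beside it still in place, and the job was handed in at about 10.8 s.

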